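# Sweep rejected sleeves into the reject bay

### The arm

A 7-joint arm with a two-finger parallel gripper is mounted at the origin on the work surface. World frame = base frame: x ahead of the robot, y to its left, z up, the work surface at z = 0. Lengths are in m, angles in rad, forces in N, time in s.
With the tool pointing down it reaches from about 0.4 to 0.85 m from the base axis. Payload 4.5 kg.
Tool frame: the origin (TCP) lies midway between the tips of the shut fingers; the grasp point (between the pads) lies 19 mm behind it; z points along the fingers, y is the line along which they close (so a half turn about z gives the same grasp; the last joint's range is limited). The gripper opens to 88 mm and grips with 3 to 60 N. Pads are 18 mm wide; open, the fingers measure 123 mm over their backs; the gripper's body (75 mm by 187 mm) begins 45 mm behind the grasp point.
Start: joints at [1.149, 0.689, -0.195, 1.565, 0.157, 0.902, -0.215], TCP at [0.275, -0.561, 0.239] pointing down, gripper open.
Joint ranges: [-3.01, 3.01], [-0.46, 2.08], [-1.47, 1.51], [0.13, 2.56], [-1, 4.14], [0.04, 2.09], [-2.66, 2.66]. Speed limits (rad/s): [2.57, 2.57, 3.14, 3.14, 3.14, 3.14, 3.14].

### API

Orientations are given as a unit quaternion [x, y, z, w].
In Python, from plant import r gives the robot as it stands. The module is installed in compiled form; this text tells all that it offers.
- The arm moves only by the tool step_arm, never from a script. Its argument "series" is a list of rows, each a list of 7 numbers: the shift along the world's x, y, z in mm, then the turn, a rotation vector about the world's x, y, z in rad, then the closure, from 0 (fully open) to 1 (shut). A call has 1 to 20 rows; each row shifts and turns the commanded pose from where the row before left it; what a row does not reach is not made up. A row lasts 1/10 s, in which the tool goes at most 50 mm and 8.59 degrees, less where a joint would pass 70% of its speed; a pose out of reach is approached as far as the arm can. A call is refused whole if a number of a shift passes 50 or a number of a turn 0.15, either way. A call with a gripper value outside its range is refused whole. The fingers move at their own pace and stop on an object; "force" is the grip in N (left out, the last holds). Time passes only in rows, so rows that do not move let the fingers close. It gives the time, the measured TCP pose, the force, the opening and the grip force at its end, in the units of the state.
- r.get_state(): the state, without advancing time (a new reading comes with each control period).
- r.snapshot(name): name is "side" or "top"; returns (picture, depth): 384x512x3 uint8, blue, green, red; 384x512 float32, m along the optical axis (not along the pixel's ray), 0 where there is no reading.
- r.get_calibration(name): a dict with "intrinsics" (3x3 intrinsics, pixels), "dist_coeffs" ([k1, k2, p1, p2, k3] as OpenCV has them; the pictures are not rectified), "pose" (4x4, takes a point from camera to world coordinates). Camera axes: x right, y up, looking along -z (the intrinsics and any distortion apply to the point x, -y, -z); pixel columns grow to the right and rows downward; lengths in m; the calibration is good to about 2 mm. A picture is of the moment at which its call begins. get_calibration takes no time and is no camera call.
- r.finish_job(): hands the job in; it is judged then, once.
The state is a dict: "clock": time; "q": joint angles; "qd": joint speeds; "joint_torque": joint torques, N m; "tool_pos": TCP position; "eef_rot": TCP orientation; "contact_force": force on the tool from outside, world axes, zero at the start; "moment": the same for the moment, N m; "opening": opening from 0.0 (shut) to 1.0 (fully open); "finger_force": force on a finger pad.
Only numpy, scipy, OpenCV 4.12 (cv2) and the standard library are available. Lean on these libraries where they do the work, as an engineer would, in place of code of your own. Each camera call takes 0.05 s, during which the arm holds its last target. There are 200 camera calls.

### The job

The three turned sleeves with red-painted tops have failed inspection: with the closed fingertips, gently sweep them along the table through the open side of the yellow reject bay until each stands wholly inside it. Slide them as they stand: do not pinch, lift or tip them over. Leave the bare-metal sleeve, the caliper and the blue case where they are.

Things in the scene. Friction and masses are not known exactly. Their poses are not given: they have to be found in the camera images.
- reject_a: turned bright-steel sleeve, a squat upright cylinder 42 mm in diameter and 22 mm high with a dark bore showing in its top, about 0.17 kg, loose, standing on the table. A reject: its top face and a band round its side are painted red. Origin: centre of its underside; z up
- reject_b: turned bright-steel sleeve, a squat upright cylinder 42 mm in diameter and 22 mm high with a dark bore showing in its top, about 0.17 kg, loose, standing on the table. A reject: its top face and a band round its side are painted red. Origin: centre of its underside; z up
- reject_c: turned bright-steel sleeve, a squat upright cylinder 42 mm in diameter and 22 mm high with a dark bore showing in its top, about 0.17 kg, loose, standing on the table. A reject: its top face and a band round its side are painted red. Origin: centre of its underside; z up
- passed: turned bright-steel sleeve, a squat upright cylinder 42 mm in diameter and 22 mm high with a dark bore showing in its top, about 0.17 kg, loose, standing on the table. It passed inspection: bare metal, no red paint; it is to be left alone. Origin: centre of its underside
- bay: reject bay: yellow three-sided fence, 25 mm high, 4 mm thick, fixed to the table, no floor or sill (the table, dull yellow there, runs through); inside 180 wide, 96 deep. Origin: middle of the bay at table level. In its axes the open side is the line x = -50 mm (facing the robot within 0.25 rad of yaw), back fence inner face x = +46, side fences inner faces y = -90 and +90
- case: blue instrument case lying shut on the table, 240 x 90 x 28 mm, loose, to be left alone. Origin: centre of its underside, long side along its x
- caliper: steel vernier caliper lying flat, 235 mm long along its x, 5 mm thick (12 mm at its sliding head), its two jaws near +x pointing 48 mm to -y, loose, to be left alone. Origin: middle of the beam, at table level
There are look-alikes about, which are no part of the job. Leave any orange, purple or turquoise look-alike of the reject_c alone.

How it is judged:
By the outcome, as a careful person would: the job done as asked, in the order asked, and still so for the second after the job is handed in, with the robot touching nothing.
It also fails if it takes over 72 s, if anything falls off the work surface, if the arm or the gripper's body presses on something with over 40 N, if the wrist force passes 120 N, or if a joint passes its speed limit or range.

## Working session

There is one attempt and no reset: what is moved stays moved. The work goes in short steps, Python scripts to look and compute and a tool call to move; the robot and the scene stay as the last step left them, time stands still between calls to the robot, and variables do not carry over. Pictures are saved under pics/ and viewed, at most 10 in all, crops included, and the job is handed in when it is done.

Besides the shell and the picture viewer there is one more tool, called after "Call:" as name(argument=value, ...), one argument or row to a line, values as JSON. step_arm: Moves the arm, as the interface text tells. Its arguments: {"type":"object","properties":{"series":{"type":"array"},"force":{"type":"number"}},"required":["series"]}

```bash
mkdir -p pics
python3 - <<'E'
from plant import r
import cv2,numpy as np
s=r.get_state();print(s['clock'],s['tool_pos'],s['eef_rot'],s['opening'])
for n in('top','side'):
    p,d=r.snapshot(n);cv2.imwrite(f'pics/{n}0.png',cv2.resize(p,(800,600),interpolation=cv2.INTER_CUBIC));np.savez(f'{n}0.npz',p=p,d=d)
    c=r.get_calibration(n);print(c)
E
```

```text
0.0 [ 0.27480904 -0.56065813  0.23793673] [ 9.74131925e-01  2.25978331e-01 -2.67428558e-04 -8.46131957e-04] 1.0028572001360596
{'intrinsics': array([[376.23434444,   0.        , 253.09552081],
       [  0.        , 376.23434444, 187.04676275],
       [  0.        ,   0.        ,   1.        ]]), 'dist_coeffs': array([0.0097685, 0.       , 0.       , 0.       , 0.       ]), 'pose': array([[-0.02043694,  0.99608646, -0.08598891,  0.43051878],
       [-0.99966204, -0.02174073, -0.0142532 , -0.02713502],
       [-0.01606688,  0.08566856,  0.99619413,  0.93548149],
       [ 0.        ,  0.        ,  0.        ,  1.        ]])}
{'intrinsics': array([[426.366506  ,   0.        , 256.78572646],
       [  0.        , 426.366506  , 198.98441595],
       [  0.        ,   0.        ,   1.        ]]), 'dist_coeffs': array([-0.14797659,  0.        ,  0.        ,  0.        ,  0.        ]), 'pose': array([[-0.99328549,  0.0594349 , -0.09925433,  0.39641146],
       [-0.11395793, -0.65052052,  0.75089057,  0.88380361],
       [-0.01993787,  0.75715953,  0.65292567,  0.80797743],
       [ 0.        ,  0.        ,  0.        ,  1.        ]])}
```

View pics/top0.png

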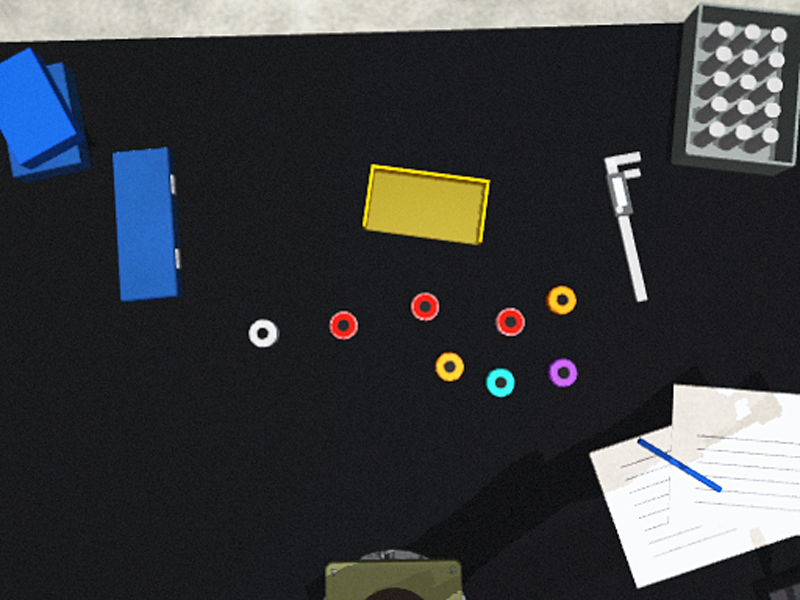

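View pics/side0.png

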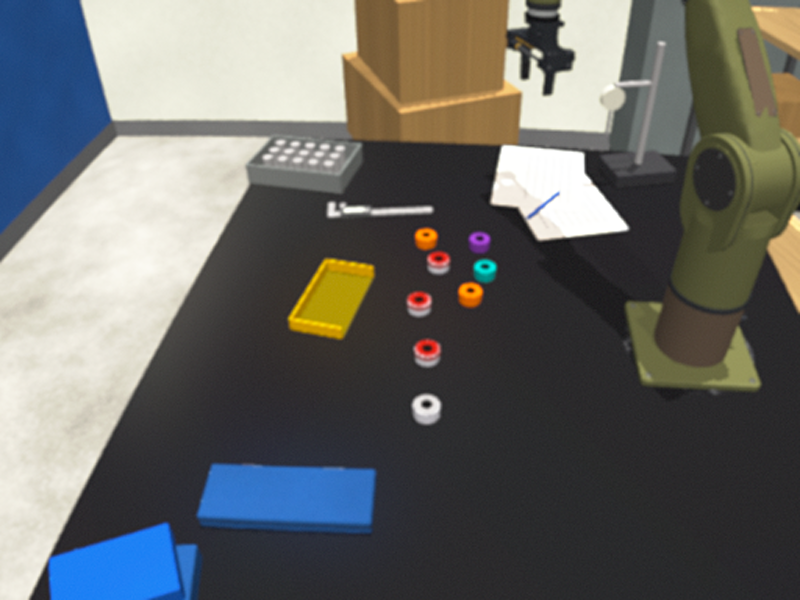

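The top view shows red sleeves at (343,325), (425,306) and (510,322), with the bare one at (263,333). The bay runs from (371,166) and (489,181) at the back to (363,229) and (482,243) at the front. The look-alikes are orange at (562,300) and (450,367), turquoise at (501,382) and purple at (563,373).

```bash
cat > h.py <<'E'
from plant import r
import cv2,numpy as np
def px2w(n,uv,z):
    c=r.get_calibration(n);T=c['pose']
    x,y=cv2.undistortPoints(np.array([[uv]],float),c['intrinsics'],c['dist_coeffs'])[0,0]
    d=T[:3,:3]@np.array([x,-y,-1]);o=T[:3,3]
    return (o+d*(z-o[2])/d[2])[:2]
def view(uv,z,n='top'): return np.round(px2w(n,[(uv[0]+.5)/1.5625-.5,(uv[1]+.5)/1.5625-.5],z)*1000)
def reds(p):
    h=cv2.cvtColor(p,cv2.COLOR_BGR2HSV)
    m=(((h[...,0]<6)|(h[...,0]>174))&(h[...,1]>150)&(h[...,2]>100)).astype(np.uint8)
    m=cv2.morphologyEx(m,cv2.MORPH_CLOSE,np.ones((7,7)))
    n,_,s,c=cv2.connectedComponentsWithStats(m)
    return [(np.round(px2w('top',c[i],.022)*1000,1),s[i,4]) for i in range(1,n) if s[i,4]>60]
E
python3 - <<'E'
from h import *
p=np.load('top0.npz')['p'];print(reds(p))
print('passed',view((263,333),.022))
for o in[(562,300),(450,367),(501,382),(563,373)]:print('o',view(o,.022))
for o in[(371,166),(489,181),(363,229),(482,243)]:print('bay top',view(o,.025))
for o in[(641,300),(606,158)]:print('cal',view(o,.005))
y=cv2.inRange(cv2.cvtColor(p,cv2.COLOR_BGR2HSV),(24,120,90),(34,255,255))
n,l,s,c=cv2.connectedComponentsWithStats(y);i=1+s[1:,4].argmax()
q=cv2.boxPoints(cv2.minAreaRect(np.argwhere(l==i)[:,::-1].astype(np.float32)))
for a in q:print('q',np.round(px2w('top',a,.02)*1000))
crop=p[90:260,150:380];cv2.imwrite('pics/c0.png',cv2.resize(crop,None,fx=3.4,fy=3.4,interpolation=cv2.INTER_CUBIC))
E
```

```text
[(array([487.1, -58.8]), np.int32(174)), (array([ 460.7, -190.3]), np.int32(176)), (array([460.4,  69.6]), np.int32(183))]
passed [451. 194.]
o [ 492. -271.]
o [392. -95.]
o [ 368. -173.]
o [ 380. -268.]
bay top [711.  21.]
bay top [ 682. -165.]
bay top [610.  35.]
bay top [ 584. -150.]
cal [ 491. -400.]
cal [ 721. -356.]
q [611.  38.]
q [717.  22.]
q [ 686. -167.]
q [ 581. -149.]
```

View pics/c0.png

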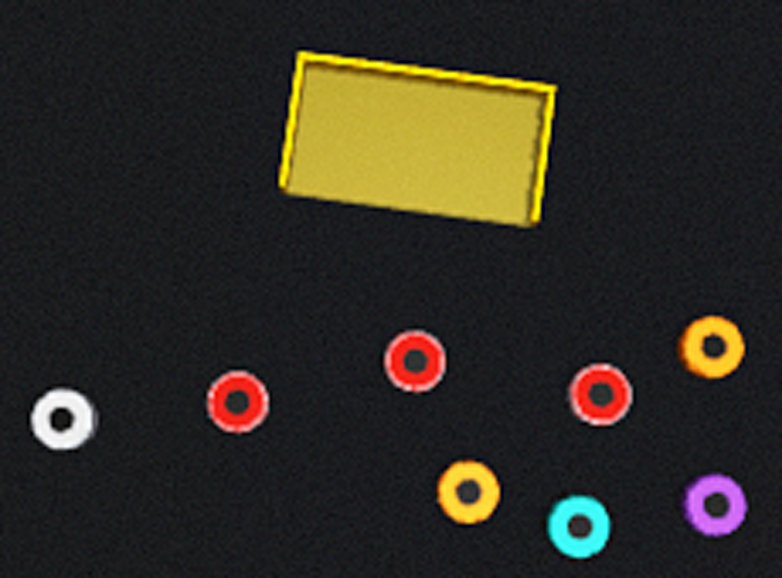

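The crop confirms the layout: red sleeves at (237,402), (415,360) and (600,394), and the bay open toward the robot with its front edge from (280,190) to (540,225). I put the bay centre at about (647,-65) mm with yaw of about -0.14 rad. I'll start with the middle sleeve.

Call:
step_arm(
  series=[
    [11, 36, -10, 0, 0, -0.035, 1],
    [11, 36, -10, 0, 0, -0.035, 1],
    [11, 36, -10, 0, 0, -0.035, 1],
    [11, 36, -10, 0, 0, -0.035, 1],
    [11, 36, -10, 0, 0, -0.035, 1],
    [11, 36, -10, 0, 0, -0.035, 1],
    [11, 36, -10, 0, 0, -0.035, 1],
    [11, 36, -10, 0, 0, -0.035, 1],
    [11, 36, -10, 0, 0, -0.035, 1],
    [11, 36, -10, 0, 0, -0.035, 1],
    [11, 36, -10, 0, 0, -0.035, 1],
    [11, 36, -10, 0, 0, -0.035, 1],
    [11, 36, -10, 0, 0, -0.035, 1],
    [11, 36, -10, 0, 0, -0.035, 1],
    [0, 0, 0, 0, 0, 0, 1],
    [0, 0, 0, 0, 0, 0, 1],
  ],
)

```text
clock: 1.7
tool_pos: [0.4291, -0.0564, 0.0984]
eef_rot: [1.0, -0.016, -0.0, -0.0]
contact_force: [-0.1, -0.9, 1.2]
opening: 0.006
finger_force: 0.0
```

Call:
step_arm(
  series=[
    [5, -2, -30, 0, 0, 0, 1],
    [0, 0, -30, 0, 0, 0, 1],
    [0, 0, -20, 0, 0, 0, 1],
    [0, 0, -9, 0, 0, 0, 1],
    [0, 0, 0, 0, 0, 0, 1],
    [6, 0, 0, 0, 0, 0, 1],
    [6, 0, 0, 0, 0, 0, 1],
    [6, 0, 0, 0, 0, 0, 1],
    [5, 0, 0, 0, 0, 0, 1],
    [5, 0, 0, 0, 0, 0, 1],
    [5, 0, 0, 0, 0, 0, 1],
    [5, 0, 0, 0, 0, 0, 1],
    [5, 0, 0, 0, 0, 0, 1],
    [5, 0, 0, 0, 0, 0, 1],
    [5, 0, 0, 0, 0, 0, 1],
    [5, 0, 0, 0, 0, 0, 1],
    [5, 0, 0, 0, 0, 0, 1],
    [5, 0, 0, 0, 0, 0, 1],
    [5, 0, 0, 0, 0, 0, 1],
    [5, 0, 0, 0, 0, 0, 1],
  ],
)

```text
clock: 3.7
tool_pos: [0.5205, -0.0601, 0.0245]
eef_rot: [1.0, -0.017, -0.008, -0.001]
contact_force: [0.2, 0.1, 0.3]
opening: 0.001
finger_force: 0.0
```

Run:
```python
from h import *
p,d=r.snapshot('top');print(reds(p));cv2.imwrite('pics/t1.png',p)
p,d=r.snapshot('side');cv2.imwrite('pics/s1.png',cv2.resize(p[120:280,150:350],None,fx=3.5,fy=3.5))
```

```text
[(array([ 460.6, -190.5]), np.int32(178))]
```

View pics/s1.png

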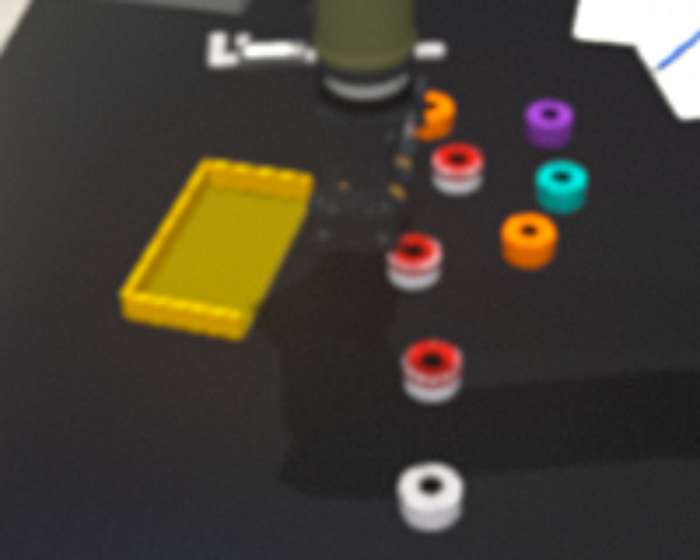

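The side view shows the middle red sleeve still at (413,260), in its old place. The descent stopped short at z = 24 mm, so the fingertips passed just over it. I'll go back and descend more slowly.

Call:
step_arm(
  series=[
    [0, 0, 15, 0, 0, 0, 1],
    [-15, 0, 10, 0, 0, 0, 1],
    [-15, 0, 0, 0, 0, 0, 1],
    [-15, 0, 0, 0, 0, 0, 1],
    [-15, 0, 0, 0, 0, 0, 1],
    [-15, 0, 0, 0, 0, 0, 1],
    [-15, 0, 0, 0, 0, 0, 1],
    [0, 0, 0, 0, 0, 0, 1],
    [0, 0, 0, 0, 0, 0, 1],
    [0, 0, -8, 0, 0, 0, 1],
    [0, 0, -8, 0, 0, 0, 1],
    [0, 0, -8, 0, 0, 0, 1],
    [0, 0, -8, 0, 0, 0, 1],
    [0, 0, 0, 0, 0, 0, 1],
    [0, 0, 0, 0, 0, 0, 1],
  ],
)

```text
clock: 5.3
tool_pos: [0.4354, -0.0608, 0.0214]
eef_rot: [1.0, -0.018, -0.013, -0.002]
contact_force: [1.5, -0.6, -0.5]
opening: 0.002
finger_force: 0.0
```

Run:
```python
from h import *
p,d=r.snapshot('top');print(reds(p));s=r.get_state();print(s['tool_pos'],s['q'],s['eef_rot'])
```

```text
[]
[ 0.4352785  -0.06078516  0.02156879] [ 0.01011581  0.91330508  0.04262994  2.23049413 -1.00013199  0.04327457
 -0.56982689] [ 0.99975995 -0.01789617 -0.01254155 -0.00157249]
```

Joints 5 and 6 are at their limits this close in, so the tool couldn't get lower. I'll lower it nearer to the sleeve, where it reaches.

Call:
step_arm(
  series=[
    [4, 0, 4, 0, 0, 0, 1],
    [4, 0, 0, 0, 0, 0, 1],
    [4, 0, 0, 0, 0, 0, 1],
    [0, 0, 0, 0, 0, 0, 1],
    [0, 0, -4, 0, 0, 0, 1],
    [0, 0, -4, 0, 0, 0, 1],
    [0, 0, -4, 0, 0, 0, 1],
    [0, 0, -4, 0, 0, 0, 1],
    [0, 0, 0, 0, 0, 0, 1],
  ],
)

```text
clock: 6.25
tool_pos: [0.4467, -0.0609, 0.009]
eef_rot: [1.0, -0.017, -0.013, -0.002]
contact_force: [0.4, -0.0, 0.0]
opening: 0.004
finger_force: 0.0
```

Run:
```python
from h import *
s=r.get_state();print(s['tool_pos'],s['q'],s['eef_rot'],s['contact_force'])
```

```text
[ 0.446715   -0.0608765   0.00901122] [ 0.00323475  0.94202872  0.05340389  2.19616259 -0.99111944  0.05551156
 -0.57947895] [ 0.99975949 -0.0174673  -0.01312961 -0.00185992] [ 0.43237827 -0.04941667  0.02012971]
```

Call:
step_arm(
  series=[
    [0, 2, 0, 0, 0, 0, 1],
    [5, 0, 0, 0, -0.005, 0, 1],
    [5, 0, 0, 0, -0.005, 0, 1],
    [5, -0.2, 0, 0, -0.005, 0, 1],
    [5, -0.2, 0, 0, -0.005, 0, 1],
    [5, -0.2, 0, 0, -0.005, 0, 1],
    [5, -0.2, 0, 0, 0, 0, 1],
    [5, -0.2, 0, 0, 0, 0, 1],
    [5, -0.2, 0, 0, 0, 0, 1],
    [5, -0.2, 0, 0, 0, 0, 1],
    [5, -0.2, 0, 0, 0, 0, 1],
    [5, -0.2, 0, 0, 0, 0, 1],
    [5, -0.2, 0, 0, 0, 0, 1],
    [5, -0.2, 0, 0, 0, 0, 1],
    [5, -0.2, 0, 0, 0, 0, 1],
    [5, -0.2, 0, 0, 0, 0, 1],
    [5, -0.2, 0, 0, 0, 0, 1],
    [5, -0.2, 0, 0, 0, 0, 1],
    [0, 0, 0, 0, 0, 0, 1],
  ],
)

```text
clock: 8.15
tool_pos: [0.5335, -0.0618, 0.0096]
eef_rot: [1.0, -0.017, 0.001, -0.002]
contact_force: [-0.1, 0.2, -0.9]
opening: 0.001
finger_force: 0.0
```

Run:
```python
from h import *
s=r.get_state();print(s['tool_pos'],s['q'],s['eef_rot'],s['contact_force'])
p,d=r.snapshot('side');cv2.imwrite('pics/s2.png',cv2.resize(p[120:280,150:350],None,fx=3.5,fy=3.5))
p,d=r.snapshot('top');print(reds(p))
```

```text
[ 0.53348752 -0.0618423   0.00961086] [-0.14317326  0.98860929  0.29989853  1.97683013 -0.92456881  0.31818517
 -0.67997723] [ 9.99856606e-01 -1.68471854e-02  7.41876085e-04 -1.54559630e-03] [-0.08890379  0.16465067 -0.91582886]
[(array([ 460.6, -190.5]), np.int32(180))]
```

View pics/s2.png

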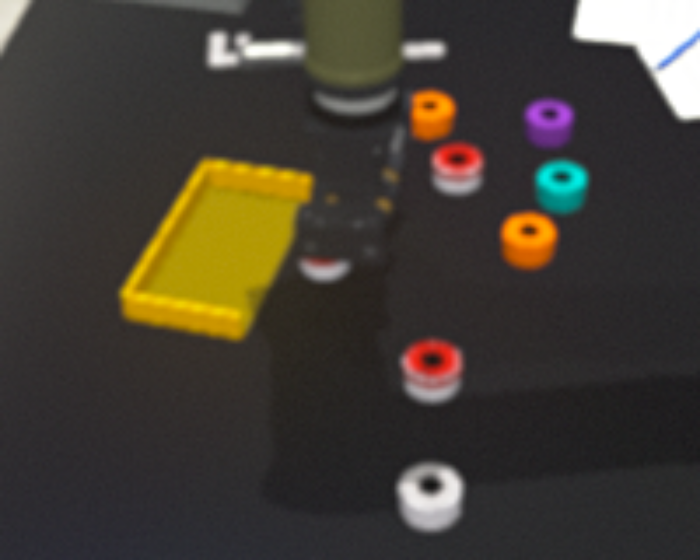

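The middle sleeve, at (325,265), is ahead of the fingers and moving straight. I'll continue.

Call:
step_arm(
  series=[
    [5, -0.2, 0, 0, 0, 0, 1],
    [5, -0.2, 0, 0, 0, 0, 1],
    [5, -0.2, 0, 0, 0, 0, 1],
    [5, -0.2, 0, 0, 0, 0, 1],
    [5, -0.2, 0, 0, 0, 0, 1],
    [5, -0.2, 0, 0, 0, 0, 1],
    [5, -0.2, 0, 0, 0, 0, 1],
    [5, -0.2, 0, 0, 0, 0, 1],
    [5, -0.2, 0, 0, 0, 0, 1],
    [5, -0.2, 0, 0, 0, 0, 1],
    [5, -0.2, 0, 0, 0, 0, 1],
    [5, -0.2, 0, 0, 0, 0, 1],
    [5, -0.2, 0, 0, 0, 0, 1],
    [5, -0.2, 0, 0, 0, 0, 1],
    [5, -0.2, 0, 0, 0, 0, 1],
    [5, -0.2, 0, 0, 0, 0, 1],
    [5, -0.2, 0, 0, 0, 0, 1],
    [4, 0, 0, 0, 0, 0, 1],
    [0, 0, 0, 0, 0, 0, 1],
  ],
)

```text
clock: 10.15
tool_pos: [0.6222, -0.0652, 0.0096]
eef_rot: [1.0, -0.017, 0.001, -0.002]
contact_force: [0.1, -0.8, -0.7]
opening: 0.008
finger_force: 0.0
```

Call:
step_arm(
  series=[
    [-10, 1, 0, 0, 0, 0, 1],
    [-10, 1, 10, 0, 0, 0, 1],
    [0, 0, 20, 0, 0, 0, 1],
    [0, 0, 20, 0, 0, 0, 1],
    [-17, 15, 0, 0, 0, -0.057, 1],
    [-17, 15, 0, 0, 0, -0.057, 1],
    [-17, 15, 0, 0, 0, -0.057, 1],
    [-17, 15, 0, 0, 0, -0.057, 1],
    [-17, 15, 0, 0, 0, -0.057, 1],
    [-17, 15, 0, 0, 0, -0.057, 1],
    [-17, 15, 0, 0, 0, -0.057, 1],
    [-17, 15, 0, 0, 0, -0.057, 1],
    [-17, 15, 0, 0, 0, -0.057, 1],
    [-17, 15, 0, 0, 0, -0.057, 1],
    [0, 0, 0, 0, 0, 0, 1],
    [0, 0, 0, 0, 0, 0, 1],
  ],
)

```text
clock: 11.75
tool_pos: [0.4321, 0.0865, 0.0598]
eef_rot: [0.955, -0.297, 0.001, -0.002]
contact_force: [1.2, -0.6, 0.6]
opening: 0.006
finger_force: 0.0
```

Run:
```python
from h import *
s=r.get_state();print(s['tool_pos'],s['q'],s['eef_rot'],s['contact_force'])
p,d=r.snapshot('top');print(reds(p))
```

```text
[0.4321416  0.08647813 0.05980502] [-0.37008426  0.83141524  0.11394667  2.25206034 -0.98424748  0.10316188
 -1.4858305 ] [ 0.9548377  -0.29711949  0.00120512 -0.00187911] [ 1.17575314 -0.57140203  0.64582863]
[(array([651.2, -66.3]), np.int32(173)), (array([ 460.6, -190.4]), np.int32(179)), (array([466.1,  65.2]), np.int32(98))]
```

The middle sleeve is at (651,-66), well inside the bay. I'll lower behind the left sleeve.

Call:
step_arm(
  series=[
    [-1, 3, -5, 0, 0, 0, 1],
    [-1, 2, -5, 0, 0, 0, 1],
    [0, 0, -5, 0, 0, 0, 1],
    [0, 0, -5, 0, 0, 0, 1],
    [0, 0, -5, 0, 0, 0, 1],
    [0, 0, -5, 0, 0, 0, 1],
    [0, 0, -5, 0, 0, 0, 1],
    [0, 0, -5, 0, 0, 0, 1],
    [0, 0, -5, 0, 0, 0, 1],
    [0, 0, -4, 0, 0, 0, 1],
    [0, 0, 0, 0, 0, 0, 1],
  ],
)

```text
clock: 12.9
tool_pos: [0.4386, 0.0938, 0.0181]
eef_rot: [0.955, -0.298, -0.008, 0.003]
contact_force: [0.2, -0.4, 1.2]
opening: 0.008
finger_force: 0.0
```

Run:
```python
from h import *
s=r.get_state();print(s['tool_pos'],s['q'],s['eef_rot'],s['contact_force'])
p,d=r.snapshot('top');print(reds(p))
```

```text
[0.4385867  0.09375701 0.01813202] [-0.33469635  0.92073109  0.04040793  2.21325601 -0.99963727  0.04324713
 -1.48556598] [ 0.95467194 -0.29755319 -0.00750578  0.00269387] [ 0.19639241 -0.4246128   1.20912031]
[(array([651.2, -65.8]), np.int32(176)), (array([ 460.6, -190.5]), np.int32(180)), (array([467.3,  62.4]), np.int32(68))]
```

Call:
step_arm(
  series=[
    [0, 3, 6, 0, 0, -0.05, 1],
    [-2, 4, 6, 0, 0, -0.05, 1],
    [-2, 4, 0, 0, 0, -0.05, 1],
    [-2, 2, 0, 0, 0, -0.06, 1],
    [0, 0, 0, 0, 0, -0.06, 1],
    [0, 0, 0, 0, 0, 0, 1],
    [0, 0, -4, 0, 0, 0, 1],
    [0, 0, -4, 0, 0, 0, 1],
    [0, 0, -4, 0, 0, 0, 1],
    [0, 0, -4, 0, 0, 0, 1],
    [0, 0, -3, 0, 0, 0, 1],
    [0, 0, 0, 0, 0, 0, 1],
  ],
)

```text
clock: 14.15
tool_pos: [0.4358, 0.1075, 0.0137]
eef_rot: [0.906, -0.423, -0.01, 0.004]
contact_force: [-1.2, 0.9, -0.0]
opening: 0.005
finger_force: 0.0
```

Run:
```python
from h import *
s=r.get_state();print(s['tool_pos'],s['q'],s['eef_rot'],s['contact_force'])
p,d=r.snapshot('top');print(reds(p))
p,d=r.snapshot('side');cv2.imwrite('pics/s3.png',cv2.resize(p[150:280,200:350],None,fx=4,fy=4))
```

```text
[0.43578881 0.10747677 0.01367725] [-0.35853358  0.93028787  0.03413935  2.20763768 -0.99963963  0.0431946
 -1.78321418] [ 0.90594728 -0.42325559 -0.01006824  0.00358571] [-1.15771047  0.87210616 -0.01576562]
[(array([651.2, -66.3]), np.int32(173)), (array([ 460.6, -190.6]), np.int32(181)), (array([460.8,  68.7]), np.int32(175))]
```

View pics/s3.png

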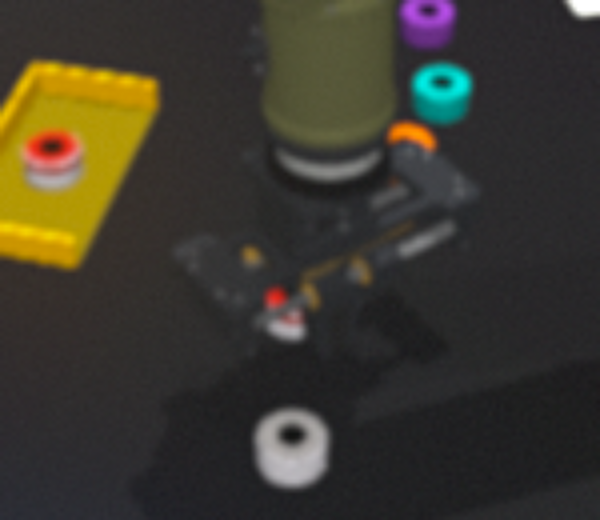

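The middle sleeve stands inside the bay at (52,158). The left sleeve, at (287,310), hasn't moved, and the bare one, at (292,448), is clear. I'll sweep the left sleeve diagonally.

Call:
step_arm(
  series=[
    [0, 0, 0, 0, 0, -0.13, 1],
    [2.6, -4.1, -1, 0, 0, 0, 1],
    [2.6, -4.1, -1, 0, 0, 0, 1],
    [2.6, -4.1, -1, 0, 0, 0, 1],
    [2.6, -4.1, 0, 0, 0, 0, 1],
    [2.6, -4.1, 0, 0, 0, 0, 1],
    [2.6, -4.1, 0, 0, 0, 0, 1],
    [2.6, -4.1, 0, 0, 0, 0, 1],
    [2.6, -4.1, 0, 0, 0, 0, 1],
    [2.6, -4.1, 0, 0, 0, 0, 1],
    [2.6, -4.1, 0, 0, 0, 0, 1],
    [2.6, -4.1, 0, 0, 0, 0, 1],
    [2.6, -4.1, 0, 0, 0, 0, 1],
  ],
)

```text
clock: 15.55
tool_pos: [0.4672, 0.058, 0.0113]
eef_rot: [0.877, -0.481, -0.01, 0.003]
contact_force: [-1.0, 0.6, -0.2]
opening: 0.003
finger_force: 0.3
```

Run:
```python
from h import *
s=r.get_state();print(s['tool_pos'],s['q'],s['eef_rot'],s['contact_force'])
p,d=r.snapshot('top');print(reds(p))
```

```text
[0.4672288  0.05799576 0.01127136] [-0.28360138  0.94348754  0.113606    2.14575187 -0.93353561  0.12603862
 -1.86012273] [ 0.87651445 -0.48125204 -0.01048707  0.00298718] [-1.03987617  0.60363775 -0.20918453]
[(array([651.2, -66.3]), np.int32(175)), (array([ 460.6, -190.2]), np.int32(177))]
```

Call:
step_arm(
  series=[
    [2.6, -4.1, 0, 0, 0, 0, 1],
    [2.6, -4.1, 0, 0, 0, 0, 1],
    [2.6, -4.1, 0, 0, 0, 0, 1],
    [2.6, -4.1, 0, 0, 0, 0, 1],
    [2.6, -4.1, 0, 0, 0, 0, 1],
    [2.6, -4.1, 0, 0, 0, 0, 1],
    [2.6, -4.1, 0, 0, 0, 0, 1],
    [0, 0, 0, 0, 0, 0, 1],
    [-5, 8, 0, 0, 0, 0, 1],
    [-6, 9, 10, 0, 0, 0, 1],
    [-4, -4, 15, 0, 0, 0.12, 1],
    [-4, -7, 10, 0, 0, 0.12, 1],
    [-4, -7, 0, 0, 0, 0.13, 1],
    [-4, -7, 0, 0, 0, 0.13, 1],
    [-4, -7, 0, 0, 0, 0.12, 1],
    [0, 0, 0, 0, 0, 0.12, 1],
    [0, 0, 0, 0, 0, 0.12, 1],
    [0, 0, 0, 0, 0, 0, 1],
  ],
)

```text
clock: 17.4
tool_pos: [0.4537, 0.0157, 0.0468]
eef_rot: [0.997, -0.071, -0.008, 0.007]
contact_force: [0.5, 0.5, 0.5]
opening: 0.005
finger_force: 0.0
```

```bash
cat > look.py <<'E'
from h import *
s=r.get_state();print(np.round(s['tool_pos']*1000,1),s['q'].round(2),s['eef_rot'].round(3),s['contact_force'].round(1))
p,d=r.snapshot('top');print(reds(p))
p,d=r.snapshot('side')
h=cv2.cvtColor(p,cv2.COLOR_BGR2HSV);m=(((h[...,0]<6)|(h[...,0]>174))&(h[...,1]>150)&(h[...,2]>100)).astype(np.uint8)
m=cv2.morphologyEx(m,cv2.MORPH_CLOSE,np.ones((5,5)));n,_,st,c=cv2.connectedComponentsWithStats(m)
for i in range(1,n):
    if st[i,4]>20 and st[i,0]>150:print('side',np.round(px2w('side',c[i],.022)*1000),st[i])
E
python3 look.py
```

```text
[453.7  15.7  46.8] [-0.19  0.86  0.08  2.19 -0.47  0.12 -1.38] [ 0.997 -0.071 -0.008  0.007] [0.5 0.5 0.5]
[(array([651.1, -66. ]), np.int32(174)), (array([ 460.6, -190.4]), np.int32(179))]
side [652. -63.] [207 184  12   6  54]
side [507.   7.] [254 202  13   7  49]
```

Call:
step_arm(
  series=[
    [2, -3, -6, 0, 0, 0, 1],
    [2, -2, -6, 0, 0, 0, 1],
    [0, 0, -6, 0, 0, 0, 1],
    [0, 0, -6, 0, 0, 0, 1],
    [0, 0, -6, 0, 0, 0, 1],
    [0, 0, -6, 0, 0, 0, 1],
    [0, 0, 0, 0, 0, 0, 1],
    [5, -0.7, 0, 0, 0, 0, 1],
    [5, -0.7, 0, 0, 0, 0, 1],
    [5, -0.7, 0, 0, 0, 0, 1],
    [5, -0.7, 0, 0, 0, 0, 1],
    [5, -0.7, 0, 0, 0, 0, 1],
    [5, -0.7, 0, 0, 0, 0, 1],
    [5, -0.7, 0, 0, 0, 0, 1],
    [5, -0.7, 0, 0, 0, 0, 1],
    [5, -0.7, 0, 0, 0, 0, 1],
    [5, -0.7, 0, 0, 0, 0, 1],
    [0, 0, 0, 0, 0, 0, 1],
  ],
)

```text
clock: 19.3
tool_pos: [0.5099, 0.0024, 0.0103]
eef_rot: [0.997, -0.072, -0.007, 0.007]
contact_force: [-0.2, 0.1, -0.3]
opening: 0.006
finger_force: 0.0
```

```bash
python3 look.py
```

```text
[509.9   2.4  10.3] [-0.18  0.95  0.12  2.04 -0.48  0.19 -1.35] [ 0.997 -0.072 -0.007  0.007] [-0.2  0.1 -0.3]
[(array([651.2, -66.4]), np.int32(172)), (array([ 460.7, -190.5]), np.int32(180))]
side [ 459. -192.] [277 161  11   8  65]
side [652. -63.] [207 184  12   6  54]
```

Call:
step_arm(
  series=[
    [5, -0.7, 0, 0, 0, 0, 1],
    [5, -0.7, 0, 0, 0, 0, 1],
    [5, -0.7, 0, 0, 0, 0, 1],
    [5, -0.7, 0, 0, 0, 0, 1],
    [5, -0.7, 0, 0, 0, 0, 1],
    [5, -0.7, 0, 0, 0, 0, 1],
    [5, -0.7, 0, 0, 0, 0, 1],
    [5, -0.7, 0, 0, 0, 0, 1],
    [5, -0.7, 0, 0, 0, 0, 1],
    [5, -0.7, 0, 0, 0, 0, 1],
    [5, -0.7, 0, 0, 0, 0, 1],
    [0, 0, 0, 0, 0, 0, 1],
  ],
)

```text
clock: 20.6
tool_pos: [0.5645, -0.0052, 0.0104]
eef_rot: [0.997, -0.072, -0.007, 0.007]
contact_force: [0.2, -0.7, -0.4]
opening: 0.004
finger_force: 0.0
```

```bash
python3 look.py
```

```text
[564.5  -5.2  10.4] [-0.19  0.99  0.19  1.87 -0.45  0.34 -1.37] [ 0.997 -0.072 -0.007  0.007] [ 0.2 -0.7 -0.4]
[(array([649.3, -74. ]), np.int32(86)), (array([ 460.7, -190.4]), np.int32(181))]
side [ 461. -193.] [275 161  13   8  75]
side [652. -63.] [207 184  12   6  55]
```

Call:
step_arm(
  series=[
    [5, -0.7, 0, 0, 0, 0, 1],
    [5, -0.7, 0, 0, 0, 0, 1],
    [5, -0.7, 0, 0, 0, 0, 1],
    [5, -0.7, 0, 0, 0, 0, 1],
    [5, -0.7, 0, 0, 0, 0, 1],
    [5, -0.7, 0, 0, 0, 0, 1],
    [5, -0.7, 0, 0, 0, 0, 1],
    [5, -0.7, 0, 0, 0, 0, 1],
    [5, -0.7, 0, 0, 0, 0, 1],
    [5, -0.7, 0, 0, 0, 0, 1],
    [5, -0.7, 0, 0, 0, 0, 1],
    [5, -0.7, 0, 0, 0, 0, 1],
    [0, 0, 0, 0, 0, 0, 1],
    [-10, 1.4, 0, 0, 0, 0, 1],
    [-10, 1.4, 10, 0, 0, 0, 1],
    [-10, 0, 20, 0, 0, 0, 1],
    [-20, -10, 20, 0, 0, 0.1, 1],
    [-20, -20, 0, 0, 0, 0.14, 1],
    [-20, -20, 0, 0, 0, 0.14, 1],
    [-20, -30, 0, 0, 0, 0.14, 1],
  ],
)

```text
clock: 22.7
tool_pos: [0.5134, -0.0898, 0.0607]
eef_rot: [0.982, 0.191, -0.005, 0.009]
contact_force: [1.0, -1.7, -0.7]
opening: 0.004
finger_force: 0.0
```

```bash
python3 look.py
```

```text
[513.4 -89.8  60.7] [ 0.02  0.86  0.09  2.01 -0.17  0.29 -0.94] [ 0.982  0.191 -0.005  0.009] [ 1.  -1.7 -0.7]
[(array([653.8, -33.9]), np.int32(299))]
side [ 450. -192.] [282 162   6   6  22]
side [654. -38.] [203 184  16  17 149]
```

Call:
step_arm(
  series=[
    [-13, -22, 0, 0, 0, 0.09, 1],
    [-13, -22, 0, 0, 0, 0.09, 1],
    [-13, -22, 0, 0, 0, 0.09, 1],
    [-13, -22, 0, 0, 0, 0.09, 1],
    [-13, -22, 0, 0, 0, 0.09, 1],
    [-13, -24, 0, 0, 0, 0.09, 1],
    [0, 0, 0, 0, 0, 0, 1],
    [0, 0, 0, 0, 0, 0, 1],
  ],
)

```text
clock: 23.6
tool_pos: [0.4359, -0.225, 0.0604]
eef_rot: [0.898, 0.441, -0.003, 0.011]
contact_force: [0.5, -0.7, 0.2]
opening: 0.003
finger_force: 0.0
```

```bash
python3 look.py
python3 - <<'E'
from h import *
p,d=r.snapshot('top');cv2.imwrite('pics/c4.png',cv2.resize(p[90:260,150:380],None,fx=3.4,fy=3.4,interpolation=cv2.INTER_CUBIC))
E
```

```text
[ 435.9 -225.    60.4] [ 0.38  0.83 -0.02  2.11  0.19  0.19 -0.48] [ 0.898  0.441 -0.003  0.011] [ 0.5 -0.7  0.2]
[(array([652.1, -42.5]), np.int32(357)), (array([ 460.5, -190.2]), np.int32(172))]
side [ 461. -192.] [275 161  12   7  65]
side [654. -38.] [203 184  16  17 150]
```

View pics/c4.png

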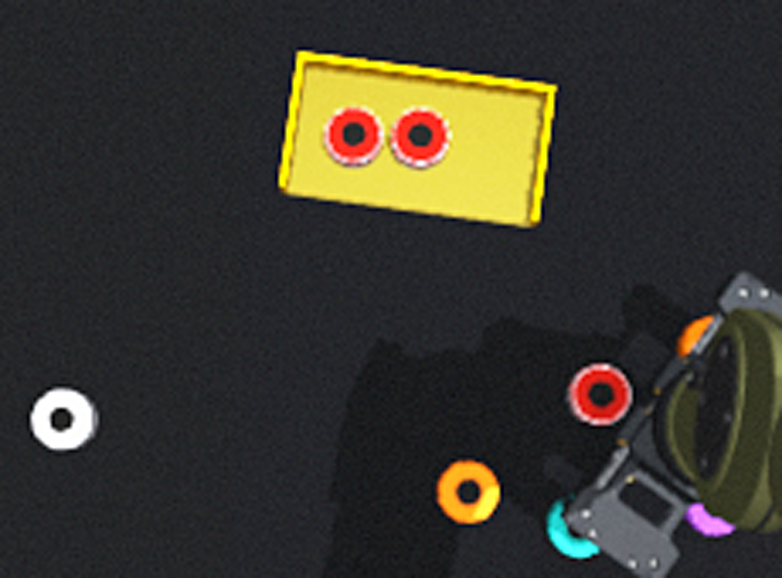

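The two swept sleeves stand inside the bay at (353,135) and (420,137), clear of the fences. The third, at (600,394), is still in place. I'll lower behind it and sweep diagonally.

Call:
step_arm(
  series=[
    [0, 0, -8, 0, 0, 0, 1],
    [0, 0, -8, 0, 0, 0, 1],
    [0, 0, -8, 0, 0, 0, 1],
    [0, 0, -8, 0, 0, 0, 1],
    [0, 0, -8, 0, 0, 0, 1],
    [0, 0, -6, 0, 0, 0, 1],
    [0, 0, -4, 0, 0, 0, 1],
    [0, 0, 0, 0, 0, 0, 1],
    [3, 4, 0, 0, 0, 0, 1],
    [3, 4, 0, 0, 0, 0, 1],
    [3, 4, 0, 0, 0, 0, 1],
    [3, 4, 0, 0, 0, 0, 1],
    [3, 4, 0, 0, 0, 0, 1],
    [3, 4, 0, 0, 0, 0, 1],
    [3, 4, 0, 0, 0, 0, 1],
    [3, 4, 0, 0, 0, 0, 1],
    [3, 4, 0, 0, 0, 0, 1],
    [3, 4, 0, 0, 0, 0, 1],
    [3, 4, 0, 0, 0, 0, 1],
    [3, 4, 0, 0, 0, 0, 1],
  ],
)

```text
clock: 25.75
tool_pos: [0.4715, -0.1764, 0.0103]
eef_rot: [0.897, 0.442, -0.004, 0.01]
contact_force: [-1.5, -1.6, 2.2]
opening: 0.008
finger_force: 0.9
```

```bash
python3 look.py
```

```text
[ 471.5 -176.4   10.3] [ 0.25  0.94  0.    2.08  0.15  0.12 -0.55] [ 0.897  0.442 -0.004  0.01 ] [-1.5 -1.6  2.2]
[(array([652.1, -42.5]), np.int32(357)), (array([ 495.1, -147.1]), np.int32(75))]
side [ 490. -153.] [265 168  11   7  61]
side [654. -38.] [203 184  16  17 149]
```

Call:
step_arm(
  series=[
    [3, 4, 0, 0, 0, 0, 1],
    [3, 4, 0, 0, 0, 0, 1],
    [3, 4, 0, 0, 0, 0, 1],
    [3, 4, 0, 0, 0, 0, 1],
    [3, 4, 0, 0, 0, 0, 1],
    [3, 4, 0, 0, 0, 0, 1],
    [3, 4, 0, 0, 0, 0, 1],
    [3, 4, 0, 0, 0, 0, 1],
    [3, 4, 0, 0, 0, 0, 1],
    [3, 4, 0, 0, 0, 0, 1],
    [3, 4, 0, 0, 0, 0, 1],
    [3, 4, 0, 0, 0, 0, 1],
    [3, 4, 0, 0, 0, 0, 1],
    [0, 0, 0, 0, 0, 0, 1],
    [-6, -8, 0, 0, 0, 0, 1],
    [-6, -8, 10, 0, 0, 0, 1],
    [0, 0, 15, 0, 0, 0, 1],
    [-5, 5, 10, 0, 0, -0.1, 1],
  ],
)

```text
clock: 27.65
tool_pos: [0.4928, -0.1384, 0.0466]
eef_rot: [0.919, 0.394, -0.004, 0.011]
contact_force: [-0.2, -0.3, -0.2]
opening: 0.003
finger_force: 0.0
```

Call:
step_arm(
  series=[
    [-5, 10, 0, 0, 0, -0.13, 1],
    [-5, 10, 0, 0, 0, -0.13, 1],
    [-5, 10, 0, 0, 0, -0.13, 1],
    [0, 10, 0, 0, 0, -0.13, 1],
    [0, 0, 0, 0, 0, -0.13, 1],
    [0, 0, 0, 0, 0, -0.13, 1],
    [0, 0, 0, 0, 0, -0.13, 1],
    [0, 0, 0, 0, 0, -0.04, 1],
    [0, 0, 0, 0, 0, 0, 1],
  ],
)

```text
clock: 28.55
tool_pos: [0.4779, -0.0966, 0.0457]
eef_rot: [0.998, -0.067, -0.008, 0.007]
contact_force: [0.3, 0.2, -0.1]
opening: 0.006
finger_force: 0.0
```

```bash
python3 look.py
```

```text
[477.9 -96.6  45.7] [ 0.02  0.88  0.13  2.1  -0.42  0.2  -1.19] [ 0.998 -0.067 -0.008  0.007] [ 0.3  0.2 -0.1]
[(array([652.3, -42.3]), np.int32(378))]
side [ 530. -102.] [249 177  13   8  81]
side [654. -38.] [203 184  16  17 149]
```

Call:
step_arm(
  series=[
    [2, 2, -7, 0, 0, 0, 1],
    [0, 0, -7, 0, 0, 0, 1],
    [0, 0, -7, 0, 0, 0, 1],
    [0, 0, -7, 0, 0, 0, 1],
    [0, 0, -7, 0, 0, 0, 1],
    [0, 0, 0, 0, 0, 0, 1],
    [5, -0.7, 0, 0, 0, 0, 1],
    [5, -0.7, 0, 0, 0, 0, 1],
    [5, -0.7, 0, 0, 0, 0, 1],
    [5, -0.7, 0, 0, 0, 0, 1],
    [5, -0.7, 0, 0, 0, 0, 1],
    [5, -0.7, 0, 0, 0, 0, 1],
    [5, -0.7, 0, 0, 0, 0, 1],
    [5, -0.7, 0, 0, 0, 0, 1],
    [5, -0.7, 0, 0, 0, 0, 1],
    [5, -0.7, 0, 0, 0, 0, 1],
    [5, -0.7, 0, 0, 0, 0, 1],
    [0, 0, 0, 0, 0, 0, 1],
  ],
)

```text
clock: 30.45
tool_pos: [0.5368, -0.1016, 0.0103]
eef_rot: [0.998, -0.067, -0.007, 0.007]
contact_force: [0.8, -0.7, 0.1]
opening: 0.004
finger_force: 0.0
```

```bash
python3 look.py;python3 - <<'E'
from h import *
p,d=r.snapshot('side');cv2.imwrite('pics/s5.png',cv2.resize(p[120:250,170:320],None,fx=4,fy=4))
E
```

```text
[ 536.8 -101.6   10.3] [ 0.    0.97  0.16  1.93 -0.42  0.28 -1.2 ] [ 0.998 -0.067 -0.007  0.007] [ 0.8 -0.7  0.1]
[]
side [654. -38.] [203 184  16  17 148]
```

View pics/s5.png

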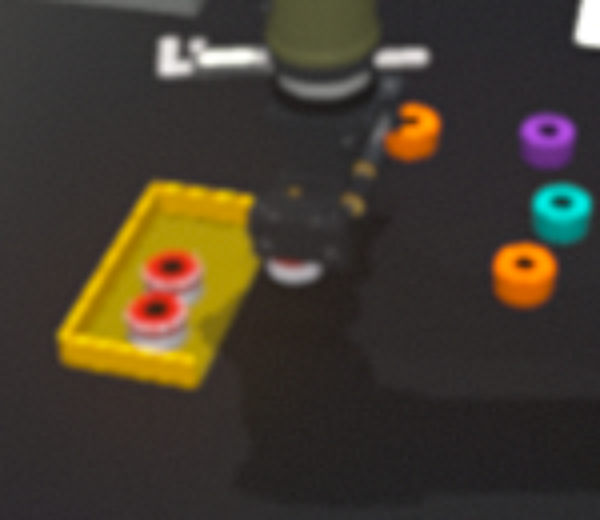

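The third sleeve is in front of the fingers at (293,275), and its lower rim is at (293,285). I'll check its lateral position.

```bash
python3 -c "
from h import *
print(px2w('side',[243.2,191],0)*1000)"
```

```text
[563.58119219 -77.80897023]
```

Call:
step_arm(
  series=[
    [-8, 1, 0, 0, 0, 0, 1],
    [-8, 1, 10, 0, 0, 0, 1],
    [-10, 2, 15, 0, 0, -0.06, 1],
    [-10, 2, 10, 0, 0, -0.06, 1],
    [0, 2, 0, 0, 0, -0.06, 1],
    [0, 0, 0, 0, 0, 0, 1],
  ],
)

```text
clock: 31.2
tool_pos: [0.4985, -0.0931, 0.0462]
eef_rot: [0.988, -0.157, -0.009, 0.006]
contact_force: [-0.1, 0.2, 0.1]
opening: 0.005
finger_force: 0.0
```

```bash
python3 look.py
```

```text
[498.5 -93.1  46.2] [-0.02  0.89  0.18  2.04 -0.51  0.27 -1.3 ] [ 0.988 -0.157 -0.009  0.006] [-0.1  0.2  0.1]
[(array([652.1, -42.5]), np.int32(384))]
side [ 566. -107.] [238 175  12   9  75]
side [654. -38.] [203 184  16  17 150]
```

The third sleeve is at (566,-107), on the planned line. I'll re-seat the fingertips and finish the sweep.

Call:
step_arm(
  series=[
    [8, -3, 0, 0, 0, 0.09, 1],
    [8, -3, 0, 0, 0, 0.09, 1],
    [6, -2, -7, 0, 0, 0, 1],
    [0, 0, -7, 0, 0, 0, 1],
    [0, 0, -7, 0, 0, 0, 1],
    [0, 0, -7, 0, 0, 0, 1],
    [0, 0, -7, 0, 0, 0, 1],
    [0, 0, 0, 0, 0, 0, 1],
    [5, -0.7, 0, 0, 0, 0, 1],
    [5, -0.7, 0, 0, 0, 0, 1],
    [5, -0.7, 0, 0, 0, 0, 1],
    [5, -0.7, 0, 0, 0, 0, 1],
    [5, -0.7, 0, 0, 0, 0, 1],
    [5, -0.7, 0, 0, 0, 0, 1],
    [5, -0.7, 0, 0, 0, 0, 1],
    [5, -0.7, 0, 0, 0, 0, 1],
    [5, -0.7, 0, 0, 0, 0, 1],
    [5, -0.7, 0, 0, 0, 0, 1],
    [5, -0.7, 0, 0, 0, 0, 1],
    [0, 0, 0, 0, 0, 0, 1],
  ],
)

```text
clock: 33.3
tool_pos: [0.5778, -0.1093, 0.0103]
eef_rot: [0.998, -0.067, -0.007, 0.007]
contact_force: [0.7, -0.2, -0.6]
opening: 0.003
finger_force: 0.0
```

Another 35 mm or so to go, then retreat.

Call:
step_arm(
  series=[
    [5, -0.7, 0, 0, 0, 0, 1],
    [5, -0.7, 0, 0, 0, 0, 1],
    [5, -0.7, 0, 0, 0, 0, 1],
    [5, -0.7, 0, 0, 0, 0, 1],
    [5, -0.7, 0, 0, 0, 0, 1],
    [5, -0.7, 0, 0, 0, 0, 1],
    [5, -0.7, 0, 0, 0, 0, 1],
    [0, 0, 0, 0, 0, 0, 1],
    [-10, 1.4, 0, 0, 0, 0, 1],
    [-10, 1.4, 10, 0, 0, 0, 1],
    [-5, 0, 25, 0, 0, 0, 1],
    [-20, -10, 25, 0, 0, 0, 1],
    [-20, -30, 10, 0, 0, 0, 1],
    [-20, -30, 0, 0, 0, 0, 1],
    [-15, -30, 0, 0, 0, 0, 1],
    [-10, -30, 0, 0, 0, 0, 1],
    [0, -30, 0, 0, 0, 0, 1],
    [0, -30, 0, 0, 0, 0, 1],
    [0, 0, 0, 0, 0, 0, 1],
  ],
)

```text
clock: 35.2
tool_pos: [0.5005, -0.3077, 0.081]
eef_rot: [0.997, -0.07, -0.007, 0.01]
contact_force: [-1.0, 0.5, -0.8]
opening: 0.009
finger_force: 0.0
```

```bash
python3 look.py
python3 - <<'E'
from h import *
p,d=r.snapshot('top');cv2.imwrite('pics/f.png',cv2.resize(p[60:260,60:430],None,fx=2.16,fy=2.16,interpolation=cv2.INTER_CUBIC))
E
```

```text
[ 500.5 -307.7   81. ] [ 0.34  0.88  0.21  1.81 -0.29  0.49 -0.98] [ 0.997 -0.07  -0.007  0.01 ] [-1.   0.5 -0.8]
[(array([652.1, -42.4]), np.int32(356)), (array([ 641.6, -118.6]), np.int32(160))]
side [651. -59.] [203 174  22  27 222]
```

View pics/f.png

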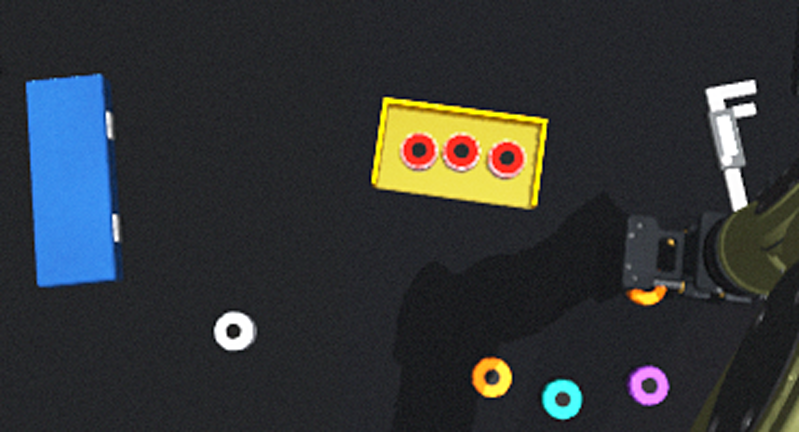

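All three red sleeves, at (418,150), (461,152) and (507,158), stand upright well inside the bay. Everything else is in place and the arm is clear, so I'm handing in.

```bash
python3 -c "
from plant import r
print(r.finish_job())"
```

```text
the job is handed in; nothing more can be done
None
```

I handed the job in at about 35 s: all three red-topped sleeves stand wholly inside the reject bay, and the last picture shows the bare sleeve, case, caliper and look-alikes where they were (the arm partly hid the caliper and one orange look-alike).

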